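# Sweep the carrot tops off the board into its scrap tray

## Task

Clear the trimmings off the chopping board: pull the scrap tray well out from under the board's right-hand end by its wire loop, sweep the three carrot tops along the board and over that end into the tray, then push the tray fully home again. Do it all gently with the closed fingertips, gripping nothing and picking nothing up, and leave the two trimmed carrots on the board and the lemon and tomato beside it where they are.

Things in the scene. Friction and masses are not known exactly. Their poses are not given: they have to be found in the camera images.
- prep_board: A chopping board on a low pale wooden frame, standing fixed on the worktop. Origin: centre of its underside, on the worktop. The board's top is flat and level at z = 68 mm above the origin and measures 210 mm along the body's x by 300 mm along its y. Its right-hand end, at y = -150 mm, is the open end under which the scrap tray slides out, toward -y. Nothing stands up along the edges.
- scrap_tray (a joint): How far the steel scrap tray is pulled out from under the board, in m: 0 = fully home, 0.12 = out to its stop. It slides level along the board's -y. It is left anywhere from 0 to 0.03; runner friction about 1.5 N, and it stays where it is left.
- tray_floor (a point): Centre of the tray's inside floor, moving with the tray; axes as the board's. The open-topped tray is inside 166 mm wide (x), 194 mm long (y) and 33 mm deep; walls 3 mm. With the tray home this point lies at y = -52 mm, z = 10 mm on the board's axes and the tray's front wall is just outside the board's end (y = -152 mm); pulled out by d, the tray gapes d wide beyond the board's end.
- tray_loop (a point): Centre of the gap inside the dark wire loop (wire 8 mm thick) that sticks out level from the tray's front wall, moving with the tray; axes as the board's. The gap is open above and below, about 80 mm wide (x) and 49 mm (y) from the front wall to the loop's outer bar, which lies 27 mm to the -y side of this point. The bar's centre is 48 mm above the worktop; closed fingers fit down into the gap. It ends 57 mm beyond the tray's front wall.
- top_a_mid (a point): Carrot top a: orange dome 28 mm across and 20 mm high with green stalk stubs to 26 mm, about 14 g, loose, standing cut face down on the board. The point is on its axis, 10 mm above the cut face.
- top_b_mid (a point): Carrot top b: orange dome 28 mm across and 20 mm high with green stalk stubs to 26 mm, about 14 g, loose, standing cut face down on the board. The point is on its axis, 10 mm above the cut face.
- top_c_mid (a point): Carrot top c: orange dome 28 mm across and 20 mm high with green stalk stubs to 26 mm, about 14 g, loose, standing cut face down on the board. The point is on its axis, 10 mm above the cut face.
- carrot_a_mid (a point): Trimmed carrot a: orange, 150 mm long, 27 mm thick at the cut end, lying loose along the far (+x) side of the board. The point is its middle, 12 mm above the board.
- carrot_b_mid (a point): Trimmed carrot b: orange, 135 mm long, 27 mm thick at the cut end, lying loose along the far (+x) side of the board. The point is its middle, 12 mm above the board.
- lemon: A lemon, 72x57x58 mm, loose on the worktop to the right of the board, past the end of the pulled-out tray. Origin at its underside.
- tomato: A red tomato, 58 mm wide, 62 mm high, loose on the worktop to the right of the board, past the end of the pulled-out tray. Origin at its underside.

How it is judged:
On the way, in this order (a step that is already met when the one before it is completed fails the run):
1. the scrap tray is pulled at least 90 mm out, with all three carrot tops still on the board (value of joint scrap_tray above 0.09 m and z of each of top_a_mid, top_b_mid, top_c_mid in the frame of prep_board above 0.066 m), for 0.1 s.
2. all three carrot tops lie in the tray while it is still out by 60 mm or more (value of joint scrap_tray above 0.06 m and x of top_a_mid in the frame of tray_floor between -0.086 and 0.086 m and y of top_a_mid in the frame of tray_floor between -0.1 and 0.1 m and z of top_a_mid in the frame of tray_floor between 0 and 0.033 m and x of top_b_mid in the frame of tray_floor between -0.086 and 0.086 m and y of top_b_mid in the frame of tray_floor between -0.1 and 0.1 m and z of top_b_mid in the frame of tray_floor between 0 and 0.033 m and x of top_c_mid in the frame of tray_floor between -0.086 and 0.086 m and y of top_c_mid in the frame of tray_floor between -0.1 and 0.1 m and z of top_c_mid in the frame of tray_floor between 0 and 0.033 m), for 0.2 s.
3. the tray is pushed home with the tops in it (value of joint scrap_tray below 0.006 m and x of top_a_mid in the frame of tray_floor between -0.086 and 0.086 m and y of top_a_mid in the frame of tray_floor between -0.1 and 0.1 m and z of top_a_mid in the frame of tray_floor between 0 and 0.033 m and x of top_b_mid in the frame of tray_floor between -0.086 and 0.086 m and y of top_b_mid in the frame of tray_floor between -0.1 and 0.1 m and z of top_b_mid in the frame of tray_floor between 0 and 0.033 m and x of top_c_mid in the frame of tray_floor between -0.086 and 0.086 m and y of top_c_mid in the frame of tray_floor between -0.1 and 0.1 m and z of top_c_mid in the frame of tray_floor between 0 and 0.033 m), for 0.2 s.
At the end, for the whole second after the job is handed in: The tray is within 6 mm of fully home, all three carrot tops lie inside it below its rim, both trimmed carrots still lie on the board, and carrots, lemon and tomato are within 30 mm of where they began (all of step 3 and distance of each of carrot_a_mid, carrot_b_mid, lemon, tomato from where it was at the start of the episode below 0.03 m and z of each of carrot_a_mid, carrot_b_mid in the frame of prep_board above 0.07 m); the robot touches nothing.
It fails at once if a carrot top is lifted 25 mm or more off the board (z of any of top_a_mid, top_b_mid, top_c_mid in the frame of prep_board above 0.103 m).
It fails at once if a carrot top is gripped or pressed hard by the fingers (over 12 N) (contact force between the fingers and top_a above 12 N or contact force between the fingers and top_b above 12 N or contact force between the fingers and top_c above 12 N).
It fails at once if the tray or its loop is gripped, or forced against its stops, by the fingers (over 34 N) (contact force between the fingers and scrap_tray above 34 N).
It fails at once if a trimmed carrot is moved more than 30 mm (distance of any of carrot_a_mid, carrot_b_mid from where it was at the start of the episode above 0.03 m).
It fails at once if the lemon or the tomato is moved more than 30 mm (distance of any of lemon, tomato from where it was at the start of the episode above 0.03 m).
It also fails if it takes over 61 s, if anything falls off the work surface, if the arm or the gripper's body presses on something with over 40 N, if the wrist force passes 120 N, or if a joint passes its speed limit or range.

## Robot

A 6-joint arm with a two-finger parallel gripper is mounted at the origin on a cart in front of the work surface, level with it; the furniture and walls round the work are solid. World frame = base frame: x ahead of the robot, y to its left, z up, the work surface at z = 0. Lengths are in m, angles in rad, forces in N, time in s.
With the tool pointing down it reaches from about 0.35 to 0.775 m from the base axis. Payload 7.3 kg.
Tool frame: the origin (TCP) lies at the very end of the fingers, on their centre line; the grasp point (between the pads) lies 19 mm behind it; z points along the fingers, y is the line along which they close (so a half turn about z gives the same grasp; the last joint's range is limited). The gripper opens to 92 mm and grips with 3 to 60 N. Pads are 19 mm wide; open, the fingers measure 130 mm over their backs; the gripper's body (75 mm by 190 mm) begins 47 mm behind the grasp point.
Start: joints at [-0.146, 0.342, 1.524, -0, 1.275, -0.146], TCP at [0.525, 0, 0.227] pointing down, gripper open.
Joint ranges: [-2.53, 2.53], [-0.77, 2.02], [0.04, 2.7], [-1, 4.14], [0.28, 2.66], [-3.11, 3.11]. Speed limits (rad/s): [2.57, 2.57, 3.14, 3.14, 3.14, 3.14].

## Interface

Orientations are given as [roll, pitch, yaw] about the fixed x, y, z axes, in that order (R = Rz(yaw) Ry(pitch) Rx(roll)).
In Python, from cell import observe, read_camera, get_calibration, hand_in, search_frame gives the robot as it stands.
- The arm moves only by the tool step_arm, never from a script. Its argument "commands" is a list of rows, each an object with "translation": the shift along the tool's x, y, z in mm, a list of three; "roll": the turn about the tool's z in rad. In form: [{"translation": [x, y, z], "roll": roll}, ...]. A call has 1 to 20 rows; each row shifts and turns the commanded pose from where the row before left it, along the tool's axes as they then stand; what a row does not reach is not made up. A row lasts 1/12 s, in which the tool goes at most 41.7 mm and 7.16 degrees, less where a joint would pass 70% of its speed; a pose out of reach is approached as far as the arm can. A call is refused whole if a number of a shift passes 41.7 or a number of a turn 0.125, either way. A call with a gripper value outside its range is refused whole. "fingers" is the opening, from 0 (shut) to 1 (fully open), set as the call begins (left out, the last holds). The fingers move at their own pace and stop on an object; "grip_force" is the grip in N (left out, the last holds). Time passes only in rows, so rows that do not move let the fingers close. It gives the time, the measured TCP pose, the force, the opening and the grip force at its end, in the units of the state.
- observe(): the state, without advancing time (a new reading comes with each control period).
- read_camera(name): name is "scene" or "side" or "wrist"; returns the picture (420x560x3 uint8, red, green, blue); there is no depth.
- get_calibration(name): a dict with "camera_matrix" (3x3 intrinsics, pixels), "world_from_camera" (4x4, takes a point from camera to world coordinates). Camera axes: x right, y up, looking along -z (the intrinsics and any distortion apply to the point x, -y, -z); pixel columns grow to the right and rows downward; lengths in m; the calibration is good to about 2 mm. A picture is of the moment at which its call begins: read the wrist's pose just before it. get_calibration takes no time and is no camera call; for the wrist camera it gives the pose at the moment of the call.
- hand_in(): hands the job in; it is judged then, once.
Trained networks look in the newest picture that a camera, given by its name, has taken for a name from the list of things; names that differ only in an ending like _2 or _b are one class to them, and where a whole thing is asked for, a point or a joint stands for the part that bears it (a point fixed in the world has none). Each returns a list of dicts, best first, with "confidence" (0 to 1); they miss things now and then, are a little off and sometimes report something else, mostly with a low value. They report only what shows in the picture. A call takes as long as a camera call.
- search_frame(camera, name): "at" ([x, y, z] in m, in world coordinates, good to about 4 mm: the middle of the surface that is visible of it).
The state is a dict: "time": time; "qpos": joint angles; "qvel": joint speeds; "joint_efforts": joint torques, N m; "tool_pos": TCP position; "tool_rot": TCP orientation; "contact_force": force on the tool from outside, world axes, zero at the start; "torque": the same for the moment, N m; "opening": finger opening in m; "grip_force": force on a finger pad.
Only numpy, scipy, OpenCV 4.12 (cv2) and the standard library are available. Lean on these libraries where they do the work, as an engineer would, in place of code of your own. Each camera call takes 0.05 s, during which the arm holds its last target. There are 200 camera calls.

## Working session

There is one attempt and no reset: what is moved stays moved. The work goes in short steps, Python scripts to look and compute and a tool call to move; the robot and the scene stay as the last step left them, time stands still between calls to the robot, and variables do not carry over. Pictures are saved under pics/ and viewed, at most 11 in all, crops included, and the job is handed in when it is done.

Besides the shell and the picture viewer there is one more tool, called after "Emit:" as a command line: name --argument value ..., lists and objects as JSON in quotes. step_arm: Moves the arm, as the interface text tells. Its arguments: {"type":"object","properties":{"commands":{"type":"array"},"fingers":{"type":"number"},"grip_force":{"type":"number"}},"required":["commands"]}

```bash
mkdir -p pics
cat > look.py <<'E'
import cv2,sys
from cell import *
def snap(cam,name):
    im=read_camera(cam); cv2.imwrite(f'pics/{name}.png',im[:,:,::-1])
def find(cam,names):
    for n in names:
        for d in search_frame(cam,n)[:4]:
            print(cam,n,[round(float(v),3) for v in d['at']],round(d['confidence'],2))
E
python3 - <<'E'
from look import *
s=observe();print(s['time'],s['tool_pos'],s['tool_rot'],s['opening'])
snap('scene','s0');snap('side','d0')
for c in('scene','side'): find(c,['prep_board','scrap_tray','tray_loop','top_a_mid','carrot_a_mid','lemon','tomato'])
print(observe()['time'])
E
```

```text
0.0 [5.24589662e-01 7.90972961e-05 2.26037994e-01] [-3.14006920e+00 -1.98570568e-04  1.57080738e+00] 0.09196352241605657
scene prep_board [0.525, 0.009, 0.066] 0.69
scene scrap_tray [0.548, -0.095, 0.016] 0.69
scene tray_loop [0.547, -0.091, 0.024] 0.66
scene carrot_a_mid [0.594, 0.032, 0.084] 0.9
scene carrot_a_mid [0.55, -0.096, 0.022] 0.16
scene lemon [0.526, -0.407, 0.048] 0.85
scene tomato [0.441, -0.396, 0.04] 0.92
side prep_board [0.529, 0.158, 0.066] 0.63
side scrap_tray [0.554, -0.141, 0.047] 0.65
side tray_loop [0.552, -0.143, 0.049] 0.51
side top_a_mid [0.478, 0.154, 0.082] 0.7
side carrot_a_mid [0.593, 0.058, 0.09] 0.88
side lemon [0.535, -0.38, 0.038] 0.6
side tomato [0.442, -0.372, 0.035] 0.82
0.8
```

View pics/s0.png

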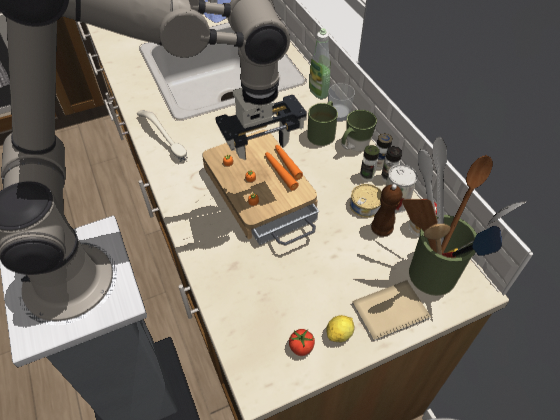

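View pics/d0.png

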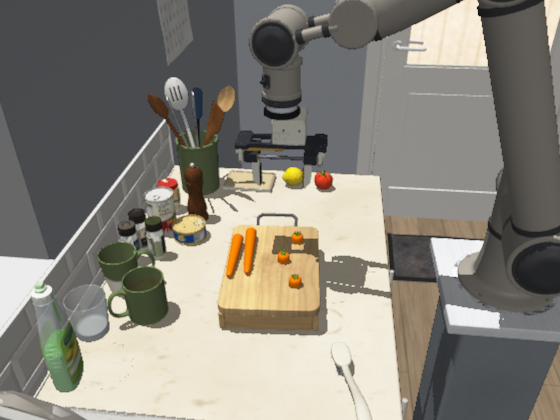

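The scene view shows the board with its near-left top corner at about (203,153). The three tops are at (228,160), (251,177) and (253,199), the two carrots are on the far side, and the loop is at about (293,228). The side view shows the tops at (297,238), (283,257) and (295,281), with the loop at (277,222). I'll zoom in to measure the corners.

Run:
```python
import cv2,numpy as np
a=cv2.imread('pics/s0.png')[125:255,195:330];b=cv2.imread('pics/d0.png')[205:335,210:335]
f=lambda i:cv2.resize(i,None,fx=3,fy=3,interpolation=cv2.INTER_CUBIC)
cv2.imwrite('pics/z0.png',np.hstack([f(a),f(b)]))
```

```text
(no output)
```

View pics/z0.png

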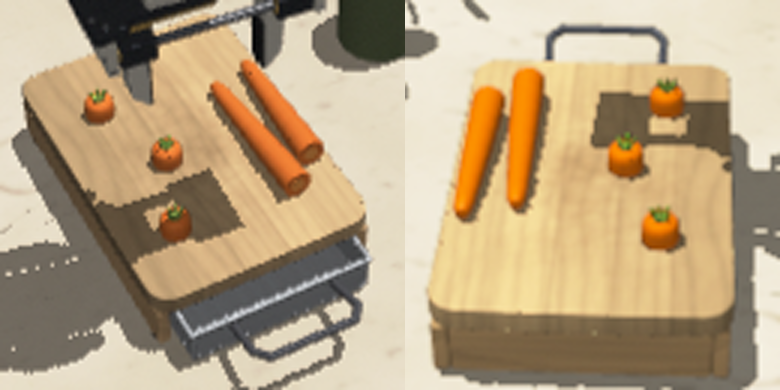

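```bash
cat >> look.py <<'E'
import numpy as np
def ray(cam,u,v,z):
    c=get_calibration(cam);T=np.array(c['world_from_camera'])
    p=np.linalg.inv(c['camera_matrix'])@[u,v,1];d=T[:3,:3]@[p[0],-p[1],-p[2]];o=T[:3,3]
    return o+d*(z-o[2])/d[2]
E
python3 - <<'E'
from look import *
S=lambda x,y:('scene',195+x/3,125+y/3)
D=lambda x,y:('side',210+(x-405)/3,205+y/3)
for n,p,z in [('t1',S(99,107),.078),('t2',S(167,154),.078),('t3',S(175,224),.078),('Ledge',S(30,105),.068),('Ledge',S(135,285),.068),('End',S(185,298),.068),('End',S(350,237),.068),('bar',S(270,352),.048),('bar',S(352,318),.048),
('t3',D(667,100),.078),('t2',D(626,157),.078),('t1',D(660,230),.078),('far',D(475,75),.068),('far',D(432,285),.068),('near',D(731,85),.068),('near',D(735,290),.068),('left',D(445,310),.068),('left',D(715,315),.068),('end',D(495,62),.068),('end',D(710,67),.068),('bar',D(560,31),.048),('bar',D(655,31),.048),('cut c1',D(487,92),.08),('cut c2',D(527,74),.08),('tip',D(462,212),.08),('tip',D(516,205),.08)]:
    print(p[0],n,ray(*p,z)[:2].round(3))
E
```

```text
scene t1 [0.479 0.143]
scene t2 [0.513 0.064]
scene t3 [ 0.488 -0.014]
scene Ledge [0.425 0.182]
scene Ledge [ 0.435 -0.053]
scene End [ 0.468 -0.083]
scene End [ 0.621 -0.081]
scene bar [ 0.514 -0.149]
scene bar [ 0.591 -0.146]
side t3 [ 0.488 -0.001]
side t2 [0.513 0.075]
side t1 [0.48  0.155]
side far [ 0.648 -0.033]
side far [0.63  0.217]
side near [ 0.44  -0.042]
side near [0.424 0.199]
side left [0.616 0.24 ]
side left [0.436 0.225]
side end [ 0.635 -0.053]
side end [ 0.458 -0.065]
side bar [ 0.594 -0.136]
side bar [ 0.511 -0.145]
side cut c1 [0.63  0.006]
side cut c2 [ 0.603 -0.022]
side tip [0.621 0.153]
side tip [0.584 0.141]
```

Emit:
step_arm --commands '[{"translation":[0,0,0],"roll":-0.065},{"translation":[-20,3,0],"roll":0},{"translation":[-20,3,0],"roll":0},{"translation":[-20,3,0],"roll":0},{"translation":[-20,3,15],"roll":0},{"translation":[-20,3,15],"roll":0},{"translation":[-20,2,15],"roll":0},{"translation":[0,0,15],"roll":0},{"translation":[0,0,15],"roll":0},{"translation":[0,0,0],"roll":0},{"translation":[0,0,0],"roll":0},{"translation":[0,0,0],"roll":0}]' --fingers 0 --grip_force 5

```text
time: 1.8
tool_pos: [0.5503, -0.1186, 0.1527]
tool_rot: [3.14, 0.001, 1.636]
contact_force: [0.3, -1.7, 0.1]
opening: 0.0167
grip_force: 0.0
```

Run:
```python
from look import *
snap('wrist','w1');find('wrist',['tray_loop','lemon','tomato','top_a_mid'])
snap('scene','s1');find('scene',['tray_loop','top_a_mid','prep_board'])
c=get_calibration('wrist');print(np.array(c['world_from_camera']).round(3))
for n,z in(('s1',0),):
    a=cv2.imread('pics/s1.png')[125:275,195:345];b=cv2.imread('pics/w1.png')
    cv2.imwrite('pics/z1.png',np.hstack([cv2.resize(a,(390,390),interpolation=2),cv2.resize(b,(410,390)) if 0 else cv2.resize(b,(410,308)) if 0 else cv2.copyMakeBorder(cv2.resize(b,(410,308)),0,82,0,0,0)]))
```

```text
wrist tray_loop [0.551, -0.091, 0.023] 0.61
wrist tray_loop [0.597, 0.007, 0.093] 0.25
scene tray_loop [0.545, -0.094, 0.021] 0.91
scene prep_board [0.507, 0.024, 0.065] 0.55
[[ 0.998 -0.062 -0.017  0.546]
 [ 0.064  0.966  0.252 -0.05 ]
 [ 0.001 -0.252  0.968  0.309]
 [ 0.     0.     0.     1.   ]]
```

View pics/z1.png

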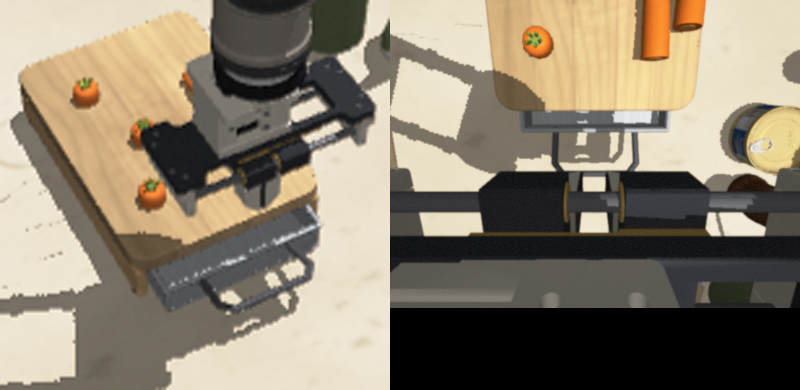

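In the wrist view (right panel), the board's end is at row ~109, the tray's front rim at row ~130 and the loop's sides at columns ~555 and 637. The fingertips are above the gap.

Run:
```python
from look import *
W=lambda x,y:((x-390)/.732,y/.732)
for n,p,z in[('end',(530,110),.068),('end',(660,110),.068),('rim',(523,131),.043),('rim',(667,131),.043),('loopL',(556,160),.048),('loopR',(637,160),.048),('t3',(538,41),.086),('bnear',(493,60),.068),('bfar',(704,60),.068)]:
    print(n,ray('wrist',*W(*p),z)[:2].round(3))
print(observe()['tool_pos'],observe()['opening'])
```

```text
end [ 0.48  -0.074]
end [ 0.617 -0.065]
rim [ 0.465 -0.101]
rim [ 0.636 -0.091]
loopL [ 0.506 -0.134]
loopR [ 0.604 -0.127]
t3 [ 0.493 -0.01 ]
bnear [ 0.444 -0.027]
bfar [ 0.654 -0.013]
[ 0.54986823 -0.11857219  0.15199509] 0.0007826018942526853
```

Emit:
step_arm --commands '[{"translation":[-3,4,15],"roll":0},{"translation":[0,0,20],"roll":0},{"translation":[0,0,20],"roll":0},{"translation":[0,0,20],"roll":0},{"translation":[0,0,20],"roll":0},{"translation":[0,0,15],"roll":0},{"translation":[0,0,10],"roll":0},{"translation":[0,0,0],"roll":0},{"translation":[0,0,0],"roll":0}]'

```text
time: 3.0
tool_pos: [0.554, -0.1214, 0.0317]
tool_rot: [-3.141, -0.0, 1.636]
contact_force: [-0.4, 0.4, 0.9]
opening: 0.0007
grip_force: 0.0
```

Emit:
step_arm --commands '[{"translation":[-5,0,0],"roll":0},{"translation":[-5,0,0],"roll":0},{"translation":[-5,0,0],"roll":0},{"translation":[-6,0,0],"roll":0},{"translation":[-7,0,0],"roll":0},{"translation":[-7,0,0],"roll":0},{"translation":[-7,0,0],"roll":0},{"translation":[-7,0,0],"roll":0},{"translation":[-7,0,0],"roll":0},{"translation":[-7,0,0],"roll":0},{"translation":[-7,0,0],"roll":0},{"translation":[-7,0,0],"roll":0},{"translation":[-7,0,0],"roll":0},{"translation":[-6,0,0],"roll":0},{"translation":[-5,0,0],"roll":0},{"translation":[0,0,0],"roll":0},{"translation":[0,0,0],"roll":0}]'

```text
time: 4.42
tool_pos: [0.5599, -0.2166, 0.0316]
tool_rot: [-3.141, 0.0, 1.635]
contact_force: [-0.2, 0.1, 0.7]
opening: 0.0005
grip_force: 0.0
```

Run:
```python
from look import *
snap('wrist','w2');snap('scene','s2')
b=cv2.imread('pics/w2.png');a=cv2.imread('pics/s2.png')[125:275,195:345]
cv2.imwrite('pics/z2.png',np.hstack([cv2.resize(a,(390,390),interpolation=2),cv2.copyMakeBorder(cv2.resize(b,(410,308)),0,82,0,0,0)]))
print(observe()['contact_force'])
```

```text
[-0.51254661 -0.13547058  0.02673478]
```

View pics/z2.png

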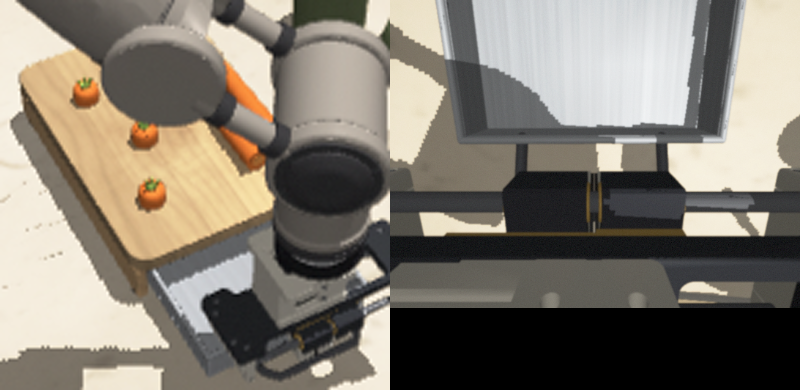

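The tray is well out. The front rim is at row ~142 of the wrist panel, and the tops haven't moved on the board.

Run:
```python
from look import *
for x in(463,590,723): print(ray('wrist',(x-390)/.732,141/.732,.043).round(3))
```

```text
[ 0.472 -0.185  0.043]
[ 0.556 -0.18   0.043]
[ 0.643 -0.174  0.043]
```

Emit:
step_arm --commands '[{"translation":[3,0,0],"roll":0},{"translation":[2,0,-18],"roll":0},{"translation":[0,0,-20],"roll":0},{"translation":[0,0,-20],"roll":0},{"translation":[0,0,-20],"roll":0},{"translation":[0,0,-20],"roll":0},{"translation":[25,-5,0],"roll":0},{"translation":[30,-10,0],"roll":0},{"translation":[30,-10,0],"roll":0},{"translation":[30,-10,0],"roll":0},{"translation":[30,-10,0],"roll":0},{"translation":[30,-10,0],"roll":0},{"translation":[30,0,0],"roll":0},{"translation":[25,0,0],"roll":0},{"translation":[15,0,0],"roll":0},{"translation":[0,0,0],"roll":0},{"translation":[0,0,0],"roll":0}]'

```text
time: 5.93
tool_pos: [0.4888, 0.0305, 0.1298]
tool_rot: [3.141, 0.0, 1.638]
contact_force: [-0.3, -0.5, -1.9]
opening: 0.0008
grip_force: 0.0
```

Run:
```python
from look import *
print(observe()['tool_pos'])
snap('wrist','w3');snap('side','d3');find('wrist',['top_a_mid']);find('side',['top_a_mid'])
b=cv2.imread('pics/w3.png');a=cv2.imread('pics/d3.png')[190:340,200:350]
cv2.imwrite('pics/z3.png',np.hstack([cv2.resize(a,(390,390),interpolation=2),cv2.copyMakeBorder(cv2.resize(b,(410,308)),0,82,0,0,0)]))
```

```text
[0.4888069  0.03047575 0.12984894]
wrist top_a_mid [0.48, 0.146, 0.085] 0.97
side top_a_mid [0.476, 0.15, 0.082] 0.44
```

View pics/z3.png

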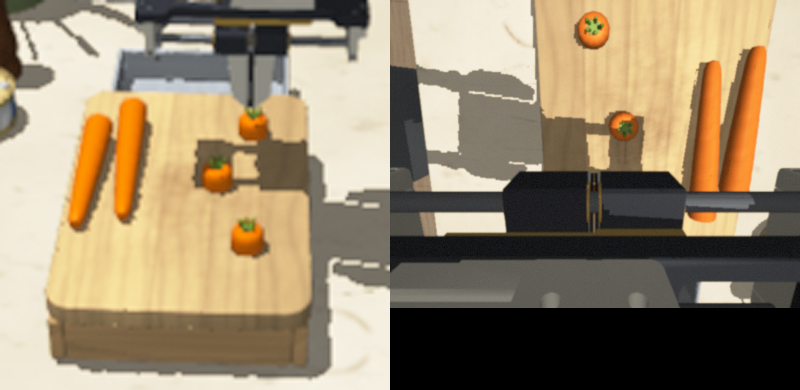

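The wrist panel shows top 2 at (623,126) and top 1 at (593,28). The fingers stand between tops 3 and 2, so I'll descend and sweep top 3.

Emit:
step_arm --commands '[{"translation":[0,0,15],"roll":0},{"translation":[0,0,20],"roll":0},{"translation":[0,0,15],"roll":0},{"translation":[0,0,6],"roll":0},{"translation":[0,0,0],"roll":0},{"translation":[0,0,0],"roll":0},{"translation":[-5,0,0],"roll":0},{"translation":[-5,0,0],"roll":0},{"translation":[-6,0,0],"roll":0},{"translation":[-7,0,0],"roll":0},{"translation":[-7,0,0],"roll":0},{"translation":[-7,0,0],"roll":0},{"translation":[-7,0,0],"roll":0},{"translation":[-7,0,0],"roll":0}]'

```text
time: 7.3
tool_pos: [0.4923, -0.022, 0.0737]
tool_rot: [3.142, 0.0, 1.636]
contact_force: [0.1, -0.3, -0.0]
opening: 0.0003
grip_force: 0.1
```

Run:
```python
from look import *
W=lambda x,y:((x-390)/.732,y/.732)
s=observe();print(s['tool_pos'],s['contact_force'])
c=get_calibration('wrist');T=np.array(c['world_from_camera']);sh=np.array([.4888,.0305,.1298])-s['tool_pos']
for p in((623,125),(593,29)): print(ray('wrist',*W(*p),.086-sh[2])[:2]+sh[:2])
```

```text
[ 0.49234899 -0.02199446  0.0737487 ] [ 0.07120485 -0.32224006 -0.03365186]
[0.51306652 0.07118706]
[0.48143012 0.1471083 ]
```

Emit:
step_arm --commands '[{"translation":[-7,0,0],"roll":0},{"translation":[-7,0,0],"roll":0},{"translation":[-7,0,0],"roll":0},{"translation":[-7,0,0],"roll":0},{"translation":[-7,0,0],"roll":0},{"translation":[-7,0,0],"roll":0},{"translation":[-7,0,0],"roll":0},{"translation":[-7,0,0],"roll":0},{"translation":[-7,0,0],"roll":0},{"translation":[-7,0,0],"roll":0},{"translation":[0,0,0],"roll":0},{"translation":[0,0,0],"roll":0},{"translation":[0,0,0],"roll":0}]'

```text
time: 8.38
tool_pos: [0.4968, -0.0909, 0.0737]
tool_rot: [-3.141, -0.0, 1.636]
contact_force: [-0.1, 0.1, 0.1]
opening: 0.0005
grip_force: 0.0
```

Run:
```python
from look import *
s=observe();print(s['tool_pos'],s['contact_force'])
snap('wrist','w4');snap('scene','s4');find('wrist',['top_a_mid']);find('scene',['top_a_mid'])
b=cv2.imread('pics/w4.png');a=cv2.imread('pics/s4.png')[125:275,195:345]
cv2.imwrite('pics/z4.png',np.hstack([cv2.resize(a,(390,390),interpolation=2),cv2.copyMakeBorder(cv2.resize(b,(410,308)),0,82,0,0,0)]))
```

```text
[ 0.49677671 -0.0908646   0.07367188] [-0.10078329  0.08076631  0.14547632]
scene top_a_mid [0.476, 0.141, 0.083] 0.45
```

View pics/z4.png

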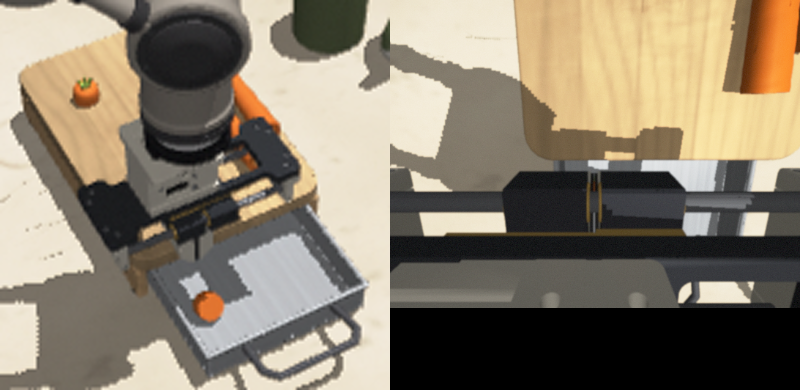

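Top 3 lies in the tray, at about (208,305) in the left panel. Top 2 is next.

Emit:
step_arm --commands '[{"translation":[0,0,-20],"roll":0},{"translation":[0,0,-20],"roll":0},{"translation":[15,0,-6],"roll":0},{"translation":[30,5,0],"roll":0},{"translation":[30,5,0],"roll":0},{"translation":[30,6,0],"roll":0},{"translation":[30,6,0],"roll":0},{"translation":[30,5,0],"roll":0},{"translation":[20,0,0],"roll":0},{"translation":[13,0,0],"roll":0},{"translation":[0,0,0],"roll":0},{"translation":[0,0,10],"roll":0},{"translation":[0,0,15],"roll":0},{"translation":[0,0,15],"roll":0},{"translation":[0,0,6],"roll":0},{"translation":[0,0,0],"roll":0},{"translation":[0,0,0],"roll":0}]'

```text
time: 10.0
tool_pos: [0.5109, 0.1077, 0.0735]
tool_rot: [-3.141, 0.0, 1.635]
contact_force: [0.3, 0.9, 0.3]
opening: 0.0004
grip_force: 0.0
```

Emit:
step_arm --commands '[{"translation":[-5,0,0],"roll":0},{"translation":[-5,0,0],"roll":0},{"translation":[-5,0,0],"roll":0},{"translation":[-6,0,0],"roll":0},{"translation":[-7,0,0],"roll":0},{"translation":[-8,0,0],"roll":0},{"translation":[-8,0,0],"roll":0},{"translation":[-8,0,0],"roll":0},{"translation":[-8,0,0],"roll":0},{"translation":[-8,0,0],"roll":0},{"translation":[-8,0,0],"roll":0},{"translation":[-8,0,0],"roll":0},{"translation":[-8,0,0],"roll":0},{"translation":[-8,0,0],"roll":0},{"translation":[-8,0,0],"roll":0},{"translation":[-8,0,0],"roll":0},{"translation":[-8,0,0],"roll":0},{"translation":[-8,0,0],"roll":0},{"translation":[-8,0,0],"roll":0},{"translation":[-8,0,0],"roll":0}]'

```text
time: 11.67
tool_pos: [0.5206, -0.0401, 0.0737]
tool_rot: [3.141, -0.0, 1.636]
contact_force: [0.2, 0.7, -0.1]
opening: 0.0008
grip_force: 0.0
```

Emit:
step_arm --commands '[{"translation":[-7,0,0],"roll":0},{"translation":[-7,0,0],"roll":0},{"translation":[-7,0,0],"roll":0},{"translation":[-7,0,0],"roll":0},{"translation":[-7,0,0],"roll":0},{"translation":[-7,0,0],"roll":0},{"translation":[-7,0,0],"roll":0},{"translation":[0,0,0],"roll":0},{"translation":[0,0,0],"roll":0},{"translation":[0,0,0],"roll":0}]'

```text
time: 12.5
tool_pos: [0.5237, -0.0881, 0.0737]
tool_rot: [-3.142, -0.0, 1.636]
contact_force: [-0.1, 0.1, -0.1]
opening: 0.0006
grip_force: 0.0
```

Run:
```python
from look import *
s=observe();print(s['tool_pos'],s['contact_force'])
snap('side','d5');snap('scene','s5');find('side',['top_a_mid','carrot_a_mid'])
b=cv2.imread('pics/d5.png')[190:340,200:350];a=cv2.imread('pics/s5.png')[125:275,195:345]
cv2.imwrite('pics/z5.png',np.hstack([cv2.resize(i,(390,390),interpolation=2) for i in(a,b)]))
```

```text
[ 0.52365786 -0.08810125  0.07369846] [-0.05887492  0.06897436 -0.06686286]
side top_a_mid [0.477, 0.154, 0.082] 0.59
side carrot_a_mid [0.592, 0.055, 0.087] 0.75
```

View pics/z5.png

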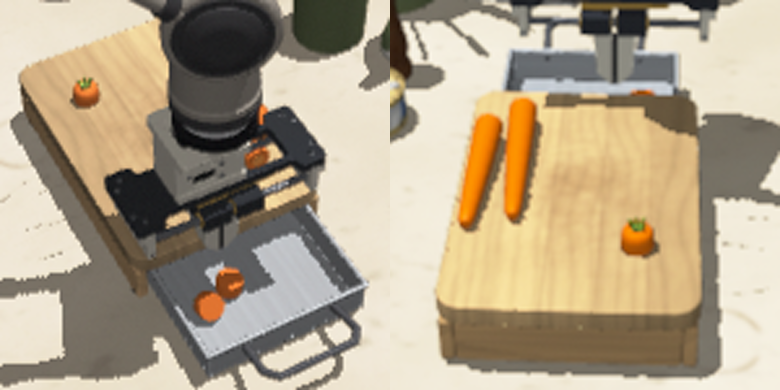

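Both are in the tray. To avoid stacking, I'll sweep top 1 diagonally toward the empty half of the tray, with the tool turned 0.26 rad.

Emit:
step_arm --commands '[{"translation":[0,0,-20],"roll":0},{"translation":[0,0,-20],"roll":0},{"translation":[0,0,-8],"roll":-0.085},{"translation":[0,0,0],"roll":-0.09},{"translation":[0,0,0],"roll":-0.085},{"translation":[20,0,0],"roll":0},{"translation":[32,5,0],"roll":0},{"translation":[32,5,0],"roll":0},{"translation":[32,5,0],"roll":0},{"translation":[32,5,0],"roll":0},{"translation":[32,5,0],"roll":0},{"translation":[32,5,0],"roll":0},{"translation":[32,5,0],"roll":0},{"translation":[20,1,0],"roll":0},{"translation":[12,0,0],"roll":0},{"translation":[0,0,0],"roll":0},{"translation":[0,0,0],"roll":0}]'

```text
time: 14.12
tool_pos: [0.4697, 0.1847, 0.1217]
tool_rot: [3.142, 0.0, 1.897]
contact_force: [0.5, 0.4, 0.2]
opening: 0.0003
grip_force: 0.0
```

Emit:
step_arm --commands '[{"translation":[0,-1,15],"roll":0},{"translation":[0,0,18],"roll":0},{"translation":[0,0,10],"roll":0},{"translation":[0,0,5],"roll":0},{"translation":[0,0,0],"roll":0},{"translation":[-5,0,0],"roll":0},{"translation":[-5,0,0],"roll":0},{"translation":[-5,0,0],"roll":0},{"translation":[-6,0,0],"roll":0},{"translation":[-7,0,0],"roll":0},{"translation":[-8,0,0],"roll":0},{"translation":[-8,0,0],"roll":0},{"translation":[-8,0,0],"roll":0},{"translation":[-8,0,0],"roll":0},{"translation":[-8,0,0],"roll":0},{"translation":[-8,0,0],"roll":0},{"translation":[-8,0,0],"roll":0},{"translation":[-8,0,0],"roll":0},{"translation":[-8,0,0],"roll":0},{"translation":[-8,0,0],"roll":0}]'

```text
time: 15.78
tool_pos: [0.5035, 0.0814, 0.0737]
tool_rot: [3.142, 0.0, 1.896]
contact_force: [0.1, -0.2, -0.3]
opening: 0.0004
grip_force: 0.0
```

Run:
```python
from look import *
s=observe();print(s['tool_pos'],s['contact_force'])
snap('side','d6');find('side',['top_a_mid','carrot_a_mid'])
```

```text
[0.50352561 0.08136768 0.0737063 ] [ 0.07569021 -0.17128471 -0.31494116]
side carrot_a_mid [0.594, 0.096, 0.084] 0.52
```

Emit:
step_arm --commands '[{"translation":[-8,0,0],"roll":0},{"translation":[-8,0,0],"roll":0},{"translation":[-8,0,0],"roll":0},{"translation":[-8,0,0],"roll":0},{"translation":[-8,0,0],"roll":0},{"translation":[-8,0,0],"roll":0},{"translation":[-8,0,0],"roll":0},{"translation":[-8,0,0],"roll":0},{"translation":[-8,0,0],"roll":0},{"translation":[-8,0,0],"roll":0},{"translation":[-8,0,0],"roll":0},{"translation":[-8,0,0],"roll":0}]'

```text
time: 16.93
tool_pos: [0.5342, -0.0096, 0.0737]
tool_rot: [3.141, 0.0, 1.896]
contact_force: [0.8, -0.6, 0.1]
opening: 0.0002
grip_force: 0.1
```

Run:
```python
from look import *
s=observe();print(s['tool_pos'],s['contact_force'])
snap('side','d7');snap('scene','s7');find('scene',['top_a_mid','carrot_a_mid'])
b=cv2.imread('pics/d7.png')[190:340,200:350];a=cv2.imread('pics/s7.png')[125:275,195:345]
cv2.imwrite('pics/z7.png',np.hstack([cv2.resize(i,(390,390),interpolation=2) for i in(a,b)]))
```

```text
[ 0.53418995 -0.00962902  0.0737433 ] [ 0.83739694 -0.61003017  0.09191135]
scene top_a_mid [0.537, -0.038, 0.083] 0.66
scene carrot_a_mid [0.6, -0.01, 0.085] 0.69
```

View pics/z7.png

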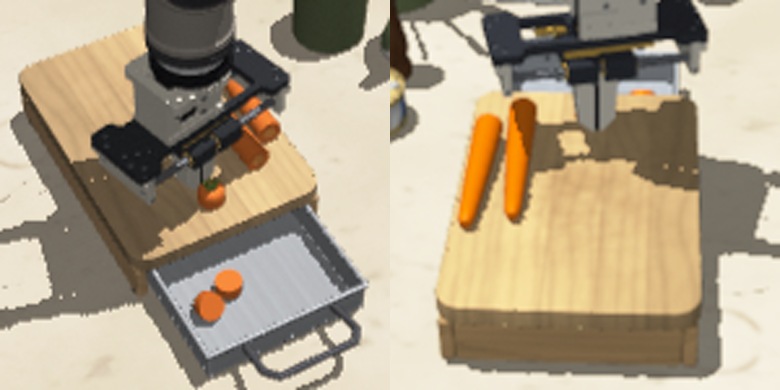

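The top is at (211,192) in the left panel, centred in front of the fingers, and the carrots haven't moved. I'll push it over the end.

Emit:
step_arm --commands '[{"translation":[-7,0,0],"roll":0},{"translation":[-7,0,0],"roll":0},{"translation":[-7,0,0],"roll":0},{"translation":[-7,0,0],"roll":0},{"translation":[-7,0,0],"roll":0},{"translation":[-7,0,0],"roll":0},{"translation":[-7,0,0],"roll":0},{"translation":[-7,0,0],"roll":0},{"translation":[-7,0,0],"roll":0},{"translation":[-7,0,0],"roll":0},{"translation":[-7,0,0],"roll":0},{"translation":[-7,0,0],"roll":0},{"translation":[-2,0,0],"roll":0},{"translation":[0,0,0],"roll":0},{"translation":[0,0,0],"roll":0},{"translation":[0,0,-20],"roll":0},{"translation":[0,0,-20],"roll":0.085},{"translation":[0,0,-10],"roll":0.09},{"translation":[0,0,0],"roll":0.085},{"translation":[0,0,0],"roll":0}]'

```text
time: 18.8
tool_pos: [0.5617, -0.09, 0.1246]
tool_rot: [3.14, 0.0, 1.633]
contact_force: [1.0, 0.6, 0.5]
opening: 0.001
grip_force: 0.0
```

Run:
```python
from look import *
s=observe();print(s['tool_pos'],s['contact_force'])
snap('side','d8');snap('scene','s8');find('scene',['top_a_mid','carrot_a_mid','tray_loop','lemon','tomato'])
b=cv2.imread('pics/d8.png')[190:340,200:350];a=cv2.imread('pics/s8.png')[125:275,195:345]
cv2.imwrite('pics/z8.png',np.hstack([cv2.resize(i,(390,390),interpolation=2) for i in(a,b)]))
```

```text
[ 0.5616812  -0.08996237  0.12462176] [1.02075809 0.59532318 0.49785063]
scene top_a_mid [0.551, -0.128, 0.03] 0.58
scene carrot_a_mid [0.438, -0.397, 0.044] 0.37
scene tray_loop [0.56, -0.128, 0.011] 0.94
scene lemon [0.528, -0.409, 0.049] 0.83
scene tomato [0.439, -0.397, 0.042] 0.55
```

View pics/z8.png

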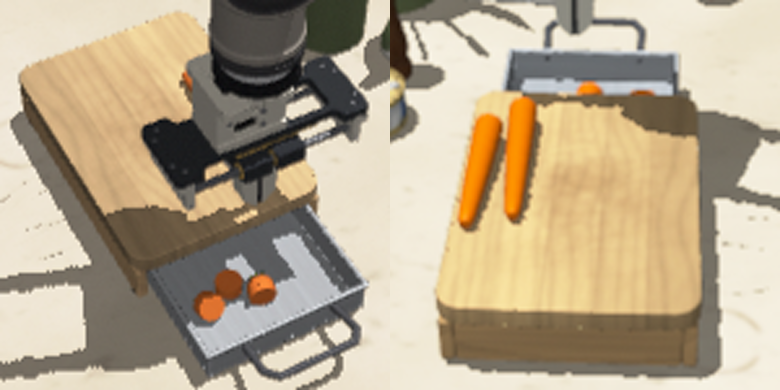

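All three tops are in the tray: (208,305), (229,285) and (262,289) in the left panel. I'll move outside the loop's bar and push the tray home.

Emit:
step_arm --commands '[{"translation":[-15,-2,0],"roll":0},{"translation":[-30,-2,0],"roll":0},{"translation":[-30,-2,0],"roll":0},{"translation":[-30,-2,0],"roll":0},{"translation":[-30,0,0],"roll":0},{"translation":[-25,0,0],"roll":0},{"translation":[-15,0,0],"roll":0},{"translation":[0,0,0],"roll":0},{"translation":[0,0,15],"roll":0},{"translation":[0,0,20],"roll":0},{"translation":[0,0,20],"roll":0},{"translation":[0,0,20],"roll":0},{"translation":[0,0,15],"roll":0},{"translation":[0,0,0],"roll":0},{"translation":[0,0,0],"roll":0}]'

```text
time: 20.4
tool_pos: [0.5645, -0.2641, 0.0332]
tool_rot: [-3.14, -0.002, 1.637]
contact_force: [0.2, 0.5, 1.5]
opening: 0.0005
grip_force: 0.0
```

Emit:
step_arm --commands '[{"translation":[5,0,0],"roll":0},{"translation":[5,0,0],"roll":0},{"translation":[5,0,0],"roll":0},{"translation":[5,0,0],"roll":0},{"translation":[6,0,0],"roll":0},{"translation":[6,0,0],"roll":0},{"translation":[6,0,0],"roll":0},{"translation":[6,0,0],"roll":0},{"translation":[6,0,0],"roll":0},{"translation":[6,0,0],"roll":0},{"translation":[6,0,0],"roll":0},{"translation":[6,0,0],"roll":0},{"translation":[6,0,0],"roll":0},{"translation":[6,0,0],"roll":0},{"translation":[6,0,0],"roll":0},{"translation":[6,0,0],"roll":0},{"translation":[6,0,0],"roll":0},{"translation":[5,0,0],"roll":0},{"translation":[4,0,0],"roll":0},{"translation":[0,0,0],"roll":0}]'

```text
time: 22.07
tool_pos: [0.5574, -0.1575, 0.0335]
tool_rot: [-3.141, -0.001, 1.636]
contact_force: [0.6, -0.1, -0.5]
opening: 0.0001
grip_force: 0.0
```

Emit:
step_arm --commands '[{"translation":[4,0,0],"roll":0},{"translation":[4,0,0],"roll":0},{"translation":[3,0,0],"roll":0},{"translation":[2,0,0],"roll":0},{"translation":[1,0,0],"roll":0},{"translation":[0,0,0],"roll":0}]'

```text
time: 22.57
tool_pos: [0.5568, -0.1443, 0.0336]
tool_rot: [-3.141, -0.0, 1.636]
contact_force: [0.1, 0.4, -0.3]
opening: 0.0007
grip_force: 0.0
```

Emit:
step_arm --commands '[{"translation":[1,0,0],"roll":0},{"translation":[1,0,0],"roll":0},{"translation":[0,0,0],"roll":0}]'

```text
time: 22.82
tool_pos: [0.5568, -0.1427, 0.0337]
tool_rot: [3.142, -0.0, 1.636]
contact_force: [0.3, -0.9, -0.9]
opening: 0.0005
grip_force: 0.4
```

Emit:
step_arm --commands '[{"translation":[1,0,0],"roll":0},{"translation":[0,0,0],"roll":0}]'

```text
time: 22.98
tool_pos: [0.5567, -0.1417, 0.0337]
tool_rot: [3.141, -0.0, 1.636]
contact_force: [-0.1, -0.7, 0.1]
opening: 0.0005
grip_force: 0.5
```

Emit:
step_arm --commands '[{"translation":[1,0,0],"roll":0},{"translation":[0,0,0],"roll":0}]'

```text
time: 23.15
tool_pos: [0.5567, -0.1407, 0.0337]
tool_rot: [3.141, 0.0, 1.636]
contact_force: [0.1, -0.7, 0.2]
opening: 0.0001
grip_force: 0.5
```

Not at the stop yet. I'll continue in 1 mm steps, watching the force.

Emit:
step_arm --commands '[{"translation":[1,0,0],"roll":0},{"translation":[1,0,0],"roll":0},{"translation":[0,0,0],"roll":0}]'

```text
time: 23.4
tool_pos: [0.5567, -0.1402, 0.0338]
tool_rot: [3.141, 0.002, 1.636]
contact_force: [-1.2, -8.5, -2.5]
opening: 0.0003
grip_force: 4.0
```

Emit:
step_arm --commands '[{"translation":[1,0,0],"roll":0},{"translation":[0,0,0],"roll":0}]'

```text
time: 23.57
tool_pos: [0.5567, -0.1402, 0.0338]
tool_rot: [3.141, 0.004, 1.636]
contact_force: [-1.0, -11.5, -2.0]
opening: 0.0006
grip_force: 5.8
```

Emit:
step_arm --commands '[{"translation":[1,0,0],"roll":0},{"translation":[0,0,0],"roll":0}]'

```text
time: 23.73
tool_pos: [0.5567, -0.1401, 0.0339]
tool_rot: [3.141, 0.005, 1.636]
contact_force: [-1.6, -15.4, -4.3]
opening: 0.0009
grip_force: 7.7
```

Force has built up with no further motion, so the tray is home against its stop. I'll back off, rise and check.

Emit:
step_arm --commands '[{"translation":[-4,0,0],"roll":0},{"translation":[-8,0,0],"roll":0},{"translation":[-10,0,0],"roll":0},{"translation":[-10,0,0],"roll":0},{"translation":[0,0,-15],"roll":0},{"translation":[0,0,-30],"roll":0},{"translation":[0,0,-35],"roll":0},{"translation":[0,0,-35],"roll":0},{"translation":[0,0,-25],"roll":0},{"translation":[0,0,0],"roll":0},{"translation":[0,0,0],"roll":0}]'

```text
time: 24.65
tool_pos: [0.5593, -0.1695, 0.1754]
tool_rot: [3.138, 0.002, 1.636]
contact_force: [-0.4, 0.8, 0.6]
opening: 0.0007
grip_force: 0.0
```

Run:
```python
from look import *
s=observe();print(s['time'],s['tool_pos'],s['contact_force'])
snap('wrist','w9');snap('side','d9');find('side',['carrot_a_mid','lemon','tomato']);find('wrist',['tray_loop'])
b=cv2.imread('pics/w9.png');a=cv2.imread('pics/d9.png')[160:340,190:370]
cv2.imwrite('pics/z9.png',np.hstack([cv2.resize(a,(390,390),interpolation=2),cv2.copyMakeBorder(cv2.resize(b,(410,308)),0,82,0,0,0)]))
```

```text
24.65 [ 0.55925355 -0.16950198  0.1753869 ] [-0.38874281  0.80248317  0.5697665 ]
side carrot_a_mid [0.595, 0.059, 0.086] 0.89
side tomato [0.442, -0.371, 0.034] 0.67
wrist tray_loop [0.549, -0.092, 0.046] 0.57
```

View pics/z9.png

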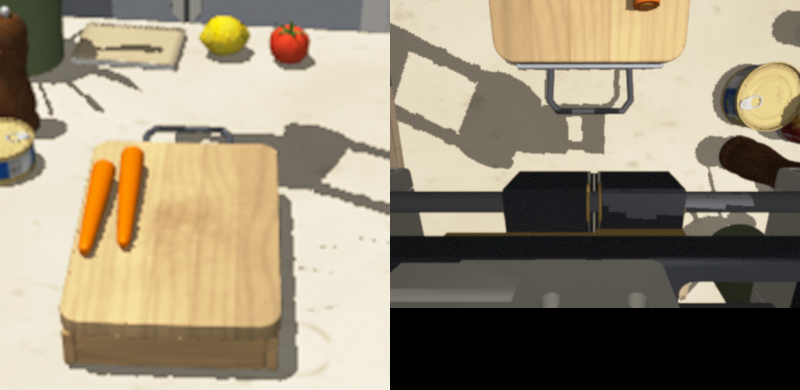

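The wrist panel shows the tray shut with its front rim right at the board's end (row ~65). The carrots, lemon and tomato haven't moved, and the fingers touch nothing.

```bash
python3 -c "
from cell import *
print(hand_in())"
```

```text
the job is handed in; nothing more can be done
None
```

The job is handed in (no verdict was returned): all three carrot tops were swept into the tray, the tray is pushed home against its stop, and the carrots, lemon and tomato look unmoved in the last pictures.

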